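# Hover the pipette over the vial

## Robot

A 6-joint arm with a two-finger parallel gripper is mounted at the origin on the work surface. World frame = base frame: x ahead of the robot, y to its left, z up, the work surface at z = 0. Lengths are in mm, angles in degrees, forces in N, time in s.
With the tool pointing down it reaches from about 350 to 725 mm from the base axis. Payload 4.3 kg.
Tool frame: the origin (TCP) lies at the centre of the arm's flange, where the gripper is bolted on; the fingertips stand 173 mm ahead of it and the grasp point (between the pads) lies 155 mm ahead of it (hold_point_z is the distance from the TCP to the grasp point, in mm); z points along the fingers, y is the line along which they close (so a half turn about z gives the same grasp; the last joint's range is limited). The gripper opens to 85 mm and grips with 20 to 120 N. Pads are 22 mm wide; open, the fingers measure 114 mm over their backs; the gripper's body (76 mm by 85 mm) begins 54 mm behind the grasp point. The pads swing forward as they close: fully open they stand 13 mm farther back than shut.
Start: joints at [61.69, 21.618, 4.641, 73.018, 0, 83.68], TCP at [215.309, 533.188, 404.729] pointing down, gripper open.
Joint ranges: [-156.06, 156.06], [-48.1, 94.91], [-58.44, 69.94], [-101.28, 121.22], [-78.64, 73.56], [-180, 180]. Speed limits (degrees/s): [147.25, 147.25, 180, 180, 180, 180].

## Interface

Orientations are given as [roll, pitch, yaw] about the fixed x, y, z axes, in that order (R = Rz(yaw) Ry(pitch) Rx(roll)).
In Python, from rig import * gives the robot as it stands. The module is installed in compiled form; this text tells all that it offers.
- The arm moves only by the tool carry_out, never from a script. Its argument "increments" is a list of rows, each a list of 3 entries, a list of its own where there are three numbers: the opening, from 0 (shut) to 1 (fully open), then the shift along the tool's x, y, z in m, then the turn, a rotation vector about the tool's x, y, z in degrees. In form: [[grip, [x, y, z], [ax, ay, az]], ...]. A call has 1 to 12 rows; each row shifts and turns the commanded pose from where the row before left it, along the tool's axes as they then stand; what a row does not reach is not made up. A row lasts 1/8 s, in which the tool goes at most 62.5 mm and 10.7 degrees, less where a joint would pass 70% of its speed; a pose out of reach is approached as far as the arm can. A call is refused whole if a number of a shift passes 0.0625 or a number of a turn 10.7, either way. A call with a gripper value outside its range is refused whole. The fingers move at their own pace and stop on an object; "force" is the grip in N (left out, the last holds). Time passes only in rows, so rows that do not move let the fingers close. It gives the time, the measured TCP pose, the force, the opening and the grip force at its end, in the units of the state.
- read_state(): the state, without advancing time (a new reading comes with each control period).
- camera(name): name is "scene" or "side" or "wrist"; returns the picture (480x640x3 uint8, blue, green, red); there is no depth.
- get_calibration(name): a dict with "fx", "fy", "cx", "cy" (pixels), "view" (4x4, takes a point from world to camera coordinates); the wrist camera has in their place "hand_eye" (4x4, takes a point from camera to tool coordinates, whose origin is the TCP and whose axes are the flange's). Camera axes: x right, y down, z forward; pixel columns grow to the right and rows downward; lengths in mm; the calibration is good to about 2 mm. A picture is of the moment at which its call begins: read the wrist's pose just before it. get_calibration takes no time and is no camera call.
- close_job(): hands the job in; it is judged then, once.
The state is a dict: "clock": time; "joint_positions": joint angles; "joint_velocities": joint speeds; "effort": joint torques, N m; "eef_pos": TCP position; "eef_rot": TCP orientation; "wrist_force": force on the tool from outside, world axes, zero at the start; "moment": the same for the moment, N m; "grip_width": opening from 0.0 (shut) to 1.0 (fully open); "gripper_force": force on a finger pad.
Only numpy, scipy, OpenCV 4.12 (cv2) and the standard library are available. Lean on these libraries where they do the work, as an engineer would, in place of code of your own. Each camera call takes 0.05 s, during which the arm holds its last target. There are 200 camera calls.

## Task

Take the blue pipette out of its stand, carry it across the row of storage boxes, and hold it upright with its tip about one centimetre above the middle of the open mouth of the yellow-necked vial. The pipette is clean, so it must not touch the boxes, the vials, their rack, the other pipette or the bench on the way; leave all of these where they stand. Finish while still holding the pipette there, steady in the air: do not put it down or let go.

Things in the scene. Friction and masses are not known exactly. Their poses are not given: they have to be found in the camera images.
- blue_pipette_grip (a point): The BLUE mini pipette: straight round white pen, 139 mm long, 70 g, blue flange and top. Hangs upright in one of the stand's two holes and lifts straight out. This point: on its axis, half-way up the white grip barrel (23 mm dia., 52 mm long), 92 mm above the tip end; above the barrel are a blue ring (27 mm dia.) and button, ending 47 mm above this point
- blue_pipette_tip (a point): The lower end of the blue pipette's tip, on its axis, 92 mm below the grip point; z points up along the pipette. From here up: clear tip to 40 mm (4 mm dia. at its end), white shank to 60 mm (17 mm dia.), blue flange 60 to 65 mm (29 mm dia.) that rests on the stand's top plate, then the grip barrel from 65 to 117 mm
- orange_pipette_grip (a point): The ORANGE mini pipette: straight round white pen, 139 mm long, 70 g, orange flange and top. Hangs upright in one of the stand's two holes and lifts straight out. This point: on its axis, half-way up the white grip barrel (23 mm dia., 52 mm long), 92 mm above the tip end; above the barrel are a orange ring (27 mm dia.) and button, ending 47 mm above this point (bystander)
- stand: Pipette stand, fixed, white base 100 (x) x 220 (y) x 10 mm, two end posts, and a grey top plate 60 (x) x 220 (y) mm with its upper face 78 mm above the bench; two through holes at y = -50 and +50 mm in its frame, one for each pipette. Origin: centre of its underside. Left or right of the row of boxes, the rack on the other side
- rack: Grey vial rack block, fixed, 70 (x) x 170 (y) x 30 mm tall, with three holes 50 mm apart along its y holding the vials. Origin: centre of its underside
- yellow_vial_mouth (a point): TARGET: open glass vial with a yellow neck, 28 mm dia., 60 mm tall, loose and upright in one hole of the rack (20 mm deep in it, rim 70 mm above the bench). This point: centre of its open mouth at rim height (mouth 21 mm inside); z up
- red_vial_mouth (a point): Bystander: open glass vial with a red neck, 28 mm dia., 60 mm tall, loose and upright in one hole of the rack (20 mm deep in it, rim 70 mm above the bench). This point: centre of its open mouth at rim height (mouth 21 mm inside); z up
- white_vial_mouth (a point): Bystander: open glass vial with a white neck, 28 mm dia., 60 mm tall, loose and upright in one hole of the rack (20 mm deep in it, rim 70 mm above the bench). This point: centre of its open mouth at rim height (mouth 21 mm inside); z up
- box_a: lidded storage box, white with orange lid, 116 (x) x 86 (y) x 92 mm tall, loose, 0.35 kg; one of three in the row between stand and rack. Origin: centre of its underside
- box_b: lidded storage box, white with blue lid, 116 (x) x 86 (y) x 100 mm tall, loose, 0.35 kg; one of three in the row between stand and rack. Origin: centre of its underside
- box_c: lidded storage box, white with green lid, 116 (x) x 86 (y) x 84 mm tall, loose, 0.35 kg; one of three in the row between stand and rack. Origin: centre of its underside
- table: The white bench; its top is the work surface at height 0

How it is judged:
By the outcome, as a careful person would: the job done as asked, in the order asked, and still so for the second after the job is handed in, while the arm keeps its last pose, push and grip.
It also fails if it takes over 45 s, if anything falls off the work surface, if the arm or the gripper's body presses on something with over 40 N, if the wrist force passes 120 N, or if a joint passes its speed limit or range.

## Working session

There is one attempt and no reset: what is moved stays moved. The work goes in short steps, Python scripts to look and compute and a tool call to move; the robot and the scene stay as the last step left them, time stands still between calls to the robot, and variables do not carry over. Pictures are saved under pics/ and viewed, at most 10 in all, crops included, and the job is handed in when it is done.

Besides the shell and the picture viewer there is one more tool, called after "Emit:" by a JSON object that holds its "api" and its "payload". carry_out: Moves the arm, as the interface text tells. Its arguments: {"type":"object","properties":{"increments":{"type":"array","items":{"type":"array"}},"force":{"type":"number"}},"required":["increments"]}

```bash
mkdir -p pics
python3 - <<'E'
from rig import *
import cv2, numpy as np
np.set_printoptions(precision=4,suppress=True)
print(read_state())
for n in ("scene","side","wrist"):
    print(n,get_calibration(n)); cv2.imwrite(f"pics/{n}0.png",camera(n))
E
```

```text
{'clock': 0.0, 'joint_positions': array([61.6903, 21.6605,  4.5635, 73.0177,  0.0013, 83.6815]), 'joint_velocities': array([-0.0297,  0.0233,  0.0173,  0.0185,  0.0455, -0.0333]), 'effort': array([  0.0014, -46.3604,  26.9876,   0.0207,  -0.0002,  -0.    ]), 'eef_pos': array([215.1542, 532.9065, 403.7785]), 'eef_rot': array([-179.8862,   -0.0139,  158.0088]), 'wrist_force': array([ 0.2143,  0.0344, -1.2018]), 'moment': array([-0.0054, -0.0337, -0.021 ]), 'gripper_force': 0.0, 'grip_width': 1.0030727246520845}
scene {'fx': 479.80722019824213, 'fy': 479.80722019824213, 'cx': 318.1283923814733, 'cy': 241.4738916855243, 'view': array([[   0.5934,    0.8049,    0.0058, -324.571 ],
       [   0.5639,   -0.4105,   -0.7166, -222.0787],
       [  -0.5744,    0.4285,   -0.6975, 1217.1328],
       [   0.    ,    0.    ,    0.    ,    1.    ]])}
side {'fx': 473.608757298986, 'fy': 473.608757298986, 'cx': 320.99534331619, 'cy': 228.76965856139876, 'view': array([[   0.8203,   -0.5719,   -0.0005, -440.264 ],
       [  -0.3237,   -0.4635,   -0.8248,  251.9156],
       [   0.4715,    0.6768,   -0.5654,  856.7321],
       [   0.    ,    0.    ,    0.    ,    1.    ]])}
wrist {'fx': 346.3830652630857, 'fy': 346.3830652630857, 'cx': 316.5260123572349, 'cy': 235.72116974879967, 'hand_eye': array([[ 0.0009, -0.953 , -0.3031, 77.3769],
       [ 1.    ,  0.0009, -0.    , -0.4327],
       [ 0.0003, -0.3031,  0.953 , 31.0882],
       [ 0.    ,  0.    ,  0.    ,  1.    ]])}
```

View pics/scene0.png

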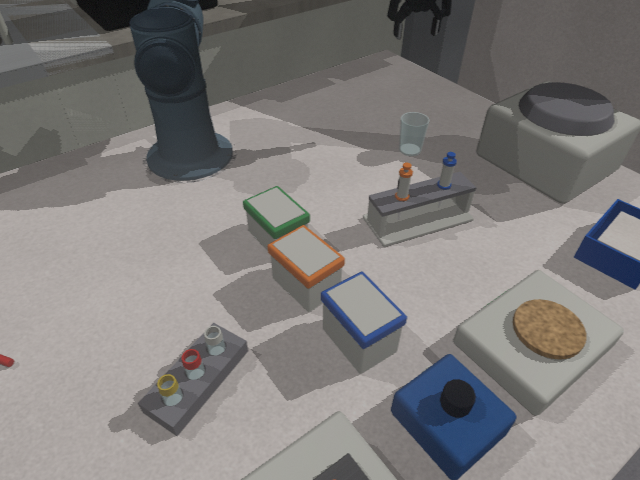

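View pics/side0.png

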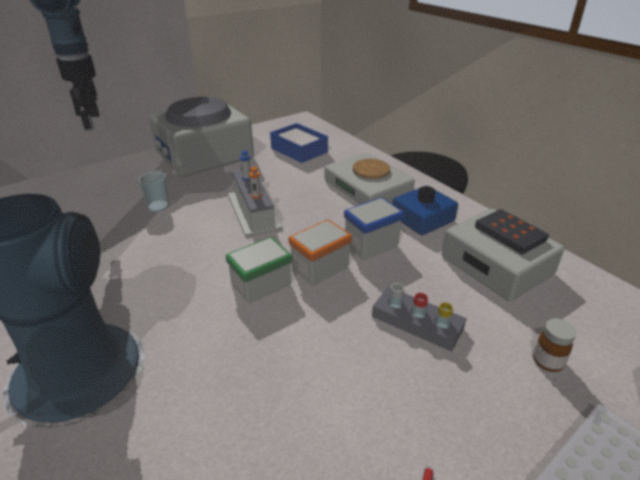

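The scene view shows the blue pipette (button about (449,157), flange about (446,184)), with orange beside it at (404,180), and the yellow vial at (168,385). In the side view, blue is at (245,160) and yellow at (446,310). The boxes lie between the stand and the rack.

```bash
cat > h.py <<'E'
import cv2, numpy as np
from rig import *
from scipy.spatial.transform import Rotation as Ro
np.set_printoptions(precision=1,suppress=True)
def cam(n,s=None):
    c=get_calibration(n)
    if n=="wrist":
        T=np.eye(4);T[:3,:3]=Ro.from_euler('xyz',s["eef_rot"],degrees=True).as_matrix();T[:3,3]=s["eef_pos"]
        V=np.linalg.inv(T@c["hand_eye"])
    else: V=c["view"]
    return np.array([[c["fx"],0,c["cx"]],[0,c["fy"],c["cy"]],[0,0,1]]),V
def ray(K,V,uv):
    d=V[:3,:3].T@np.linalg.solve(K,[*uv,1]); return -V[:3,:3].T@V[:3,3],d
def onz(K,V,uv,z):
    o,d=ray(K,V,uv); return o+d*(z-o[2])/d[2]
def tri(a,b):
    A=[];y=[]
    for (K,V,uv) in (a,b):
        o,d=ray(K,V,uv);d/=np.linalg.norm(d);P=np.eye(3)-np.outer(d,d);A.append(P);y.append(P@o)
    return np.linalg.lstsq(np.vstack(A),np.hstack(y),rcond=None)[0]
def blobs(im,lo,hi,roi,amin=8):
    x0,y0,x1,y1=roi
    m=cv2.inRange(cv2.cvtColor(im[y0:y1,x0:x1],cv2.COLOR_BGR2HSV),np.array(lo),np.array(hi))
    n,l,s,c=cv2.connectedComponentsWithStats(m)
    return [(np.r_[c[i]+[x0,y0]],np.r_[s[i][:4]+[x0,y0,0,0]],s[i][4]) for i in range(1,n) if s[i][4]>=amin]
B=((100,110,40),(130,255,255));O=((3,130,60),(15,255,255));Y=((18,100,60),(32,255,255));G=((50,80,40),(85,255,255));R=((172,120,60),(180,255,255))
E
python3 - <<'E'
from h import *
S=cv2.imread("pics/scene0.png");D=cv2.imread("pics/side0.png")
for nm,im,rs in (("scene",S,{"B":(425,140,470,195),"O":(390,155,420,205),"Y":(140,360,200,410)}),("side",D,{"B":(230,140,260,185),"O":(243,155,268,205),"Y":(430,295,465,335)})):
    for k,r in rs.items():
        for b in blobs(im,*dict(B=B,O=O,Y=Y)[k],r,5): print(nm,k,*b)
s=cam("scene");d=cam("side")
# box lids corners approx (lid centre)
for nm,uv,uv2,z in (("a",(306,253),(321,240),92),("b",(364,307),(373,216),100),("c",(276,210),(259,256),84)):
    print(nm,onz(*s,uv,z),onz(*d,uv2,z))
print("plate ends",[onz(*s,p,78) for p in ((370,193),(475,184),(377,207),(470,179))])
canvas=np.hstack([cv2.resize(S[130:250,350:490],None,fx=2.8,fy=2.8,interpolation=2),cv2.resize(D[130:250,210:350],None,fx=2.8,fy=2.8,interpolation=2)])
cv2.imwrite("pics/c1.png",canvas)
E
```

```text
scene B [449.6 159. ] [443 152  13  14] 124
scene B [443.8 186.5] [438 182  13   7] 33
scene O [405.7 170.3] [400 163  12  15] 128
scene O [402.1 198.2] [396 195  13   6] 37
scene Y [167.3 384.8] [157 374  21  22] 267
side B [244.3 155.6] [241 151   9   9] 44
side O [253.6 172.3] [249 167  10  11] 68
side Y [445.1 309.7] [439 303  14  14] 151
a [533.9 -17.3  92. ] [514.5 -32.   92. ]
b [688.9 -16.9 100. ] [660.2 -32.2 100. ]
c [397.6   7.7  84. ] [381.6   4.5  84. ]
plate ends [array([459.5, 195.9,  78. ]), array([566.1, 394.2,  78. ]), array([501.4, 178. ,  78. ]), array([548.3, 399.1,  78. ])]
```

View pics/c1.png

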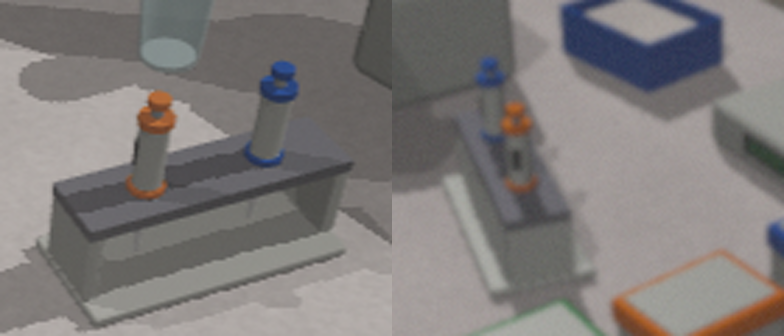

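View pics/wrist0.png

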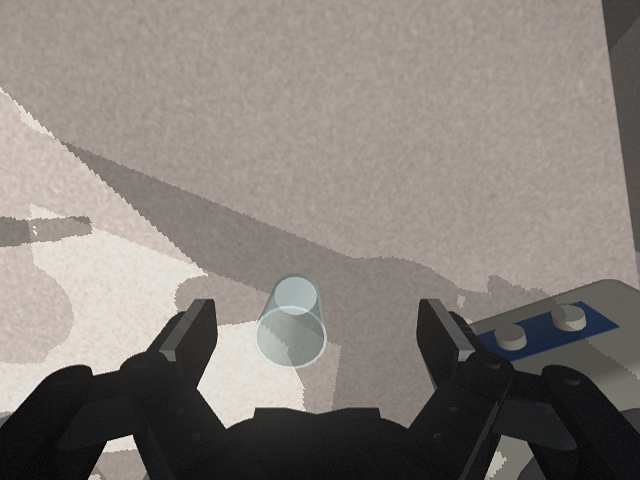

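The crops show the blue pipette clearly. In the scene crop the button is at (449.6,159) and the flange at (444,186). The wrist sees only a glass beaker and a bench device. Next I triangulate.

Run:
```python
from h import *
s=cam("scene");d=cam("side")
for n,a,b in (("blue top",(449.6,159),(244.3,155.6)),("orange top",(405.7,170.3),(253.6,172.3)),("yellow",(167.3,384.8),(445.1,309.7))):
    print(n,tri((*s,a),(*d,b)))
print("top z=148",onz(*s,(449.6,159),148),onz(*d,(244.3,155.6),148))
print("orange",onz(*s,(405.7,170.3),147),onz(*d,(253.6,172.3),147))
print("flange z81",onz(*s,(444.3,186),81),"or",onz(*s,(402.1,197.8),81))
print("yellow z65",onz(*s,(167.3,384.8),65),onz(*d,(445.1,309.7),65))
print("base-front edge", onz(*s,(384,240),10),onz(*s,(472,219),10))
S=cv2.imread("pics/scene0.png");D=cv2.imread("pics/side0.png")
for nm,im,c,rs in (("scene",S,s,dict(a=(O,(260,220,350,300),92),b=(B,(318,265,410,350),100),c=(G,(238,180,315,245),84))),("side",D,d,dict(a=(O,(280,212,360,285),92),b=(B,(340,192,405,240),100),c=(G,(220,230,295,280),84)))):
    for k,(col,r,z) in rs.items():
        x0,y0,x1,y1=r
        m=cv2.inRange(cv2.cvtColor(im[y0:y1,x0:x1],cv2.COLOR_BGR2HSV),np.array(col[0]),np.array(col[1]))
        p=np.argwhere(m)[:,::-1]+[x0,y0]
        h=cv2.convexHull(p.astype(np.int32))[:,0]
        print(nm,k,h.min(0),h.max(0),"lid-bounds world",np.array([onz(*c,q,z)[:2] for q in h]).min(0),np.array([onz(*c,q,z)[:2] for q in h]).max(0))
```

```text
blue top [527.2 341.4 141.2]
orange top [502.8 243.9 140.6]
yellow [ 605.3 -314.    57.8]
top z=148 [534.  331.7 148. ] [521.6 329.9 148. ]
orange [509.5 235.8 147. ] [497.8 234.4 147. ]
flange z81 [535.3 333.4  81. ] or [512.1 235.5  81. ]
yellow z65 [ 610.4 -315.2   65. ] [ 598.8 -317.5   65. ]
base-front edge [531.4 178.8  10. ] [594.3 375.3  10. ]
scene a [268 225] [343 287] lid-bounds world [470.2 -68.3] [601.   29.1]
scene b [321 272] [405 348] lid-bounds world [625.6 -66.5] [748.1  27.8]
scene c [243 186] [308 237] lid-bounds world [333.6 -38.2] [462.7  52.2]
side a [289 233] [350 260] lid-bounds world [453.1 -78.8] [579.8  18. ]
side b [345 194] [404 232] lid-bounds world [603. -84.] [787.9  20.5]
side c [227 253] [290 279] lid-bounds world [321.3 -49. ] [436.8  46. ]
```

Emit:
{"api": "carry_out", "payload": {"increments": [[1,[-0.03,-0.005,0],[0,0,0]],[1,[-0.05,-0.009,0],[0,0,0]],[1,[-0.05,-0.009,0],[0,0,0]],[1,[-0.05,-0.009,0],[0,0,0]],[1,[-0.05,-0.009,0],[0,0,0]],[1,[-0.05,-0.009,0],[0,0,0]],[1,[-0.05,-0.009,0],[0,0,0]],[1,[-0.037,-0.009,0],[0,0,0]],[1,[0,0,0],[0,0,0]],[1,[0,0,0],[0,0,0]],[1,[0,0,0],[0,0,0]]]}}

```text
clock: 1.52
eef_pos: [529.2, 333.5, 404.8]
eef_rot: [-180.0, -0.0, 158.1]
wrist_force: [-0.0, 0.5, -0.5]
grip_width: 1.002
gripper_force: 0.0
```

Run:
```python
from h import *
st=read_state();im=camera("wrist");cv2.imwrite("pics/w1.png",im)
print(st["eef_pos"],st["eef_rot"],st["joint_velocities"]);w=cam("wrist",st)
for b in blobs(im,*B,(0,0,640,480),40): print(*b, onz(*w,b[0],148))
for b in blobs(im,*O,(0,0,640,480),40): print("O",*b, onz(*w,b[0],148))
```

```text
[529.2 333.5 404.8] [-180.    -0.   158.1] [ 0.2 -0.1  0.1 -0.1 -0.1 -0. ]
[323.  231.9] [305 200  37  55] 1215 [522.9 340.3 148. ]
[570.7 332.5] [487 289 153  86] 5954 [665.4 483.7 148. ]
[629.1 406.3] [614 393  26  28] 447 [752.5 516.2 148. ]
[115.2 464.7] [ 96 440  54  40] 908 [651.9  96.  148. ]
O [214.2 225.3] [194 215  32  31] 231 [491.  273.6 148. ]
O [184.5 254.4] [165 235  41  39] 1180 [502.2 244.8 148. ]
O [ 26.5 343.2] [  0 287  65 115] 2470 [521.2  99.1 148. ]
```

View pics/w1.png

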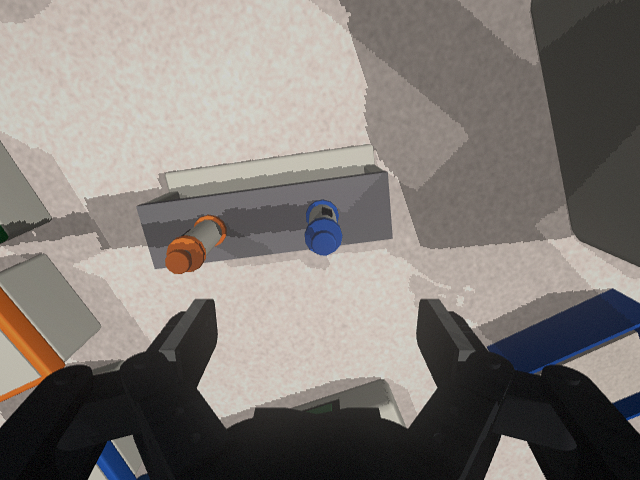

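The blue button top is at about (323,243), centred between the fingers. The orange button is at about (180,262).

Run:
```python
from h import *
st=read_state();w=cam("wrist",st)
Rm=Ro.from_euler('xyz',st["eef_rot"],degrees=True).as_matrix()
for n,uv,z in (("btn",(323,242.5),157),("ring",(322.5,236),142),("flange",(322,209),83),("obtn",(180,261),157),("oflange",(211,228),83),
  ("plate corner tl",(138,207),78),("tr",(387,172),78),("br",(391,238),78),("bl",(156,268),78)):
    p=onz(*w,uv,z); print(n,p,"tool",Rm.T@(p-st["eef_pos"]))
```

```text
btn [527.1 338.5 157. ] tool [  3.7   3.8 247.8]
ring [527.3 338.3 142. ] tool [  3.5   3.8 262.8]
flange [522.4 340.9  83. ] tool [  9.    4.2 321.8]
obtn [503.6 244.5 157. ] tool [ -9.5 -92.2 247.8]
oflange [502.1 244.5  83. ] tool [ -8.1 -92.7 321.8]
plate corner tl [462.1 192.   78. ] tool [   9.5 -156.3  326.8]
tr [514.1 403.4  78. ] tool [ 40.   59.2 326.9]
br [571.3 388.2  78. ] tool [-18.8  66.4 326.8]
bl [518.3 177.7  78. ] tool [ -48.1 -148.6  326.8]
```

Emit:
{"api": "carry_out", "payload": {"increments": [[1,[0.0035,0.004,0.0],[0,0,0]],[1,[0,0,0.02],[0,0,0]],[1,[0,0,0.025],[0,0,0]],[1,[0,0,0.025],[0,0,0]],[1,[0,0,0.025],[0,0,0]],[1,[0,0,0.02],[0,0,0]],[1,[0,0,0.015],[0,0,0]],[1,[0,0,0.01],[0,0,0]],[1,[0,0,0],[0,0,0]],[1,[0,0,0],[0,0,0]]]}}

```text
clock: 2.82
eef_pos: [528.7, 338.0, 265.5]
eef_rot: [179.9, 0.1, 158.0]
wrist_force: [0.4, -0.3, 0.8]
grip_width: 0.999
gripper_force: 0.0
```

Run:
```python
from h import *
st=read_state();im=camera("wrist");print(st["eef_pos"],st["eef_rot"],st["wrist_force"])
s=camera("scene");d=camera("side")
cv2.imwrite("pics/w2.png",np.vstack([im[100:480],np.hstack([cv2.resize(s[90:230,370:530],(320,220)),cv2.resize(d[90:230,180:340],(320,220))])]))
```

```text
[528.7 338.  265.5] [179.9   0.1 158. ] [ 0.4 -0.3  0.8]
```

View pics/w2.png

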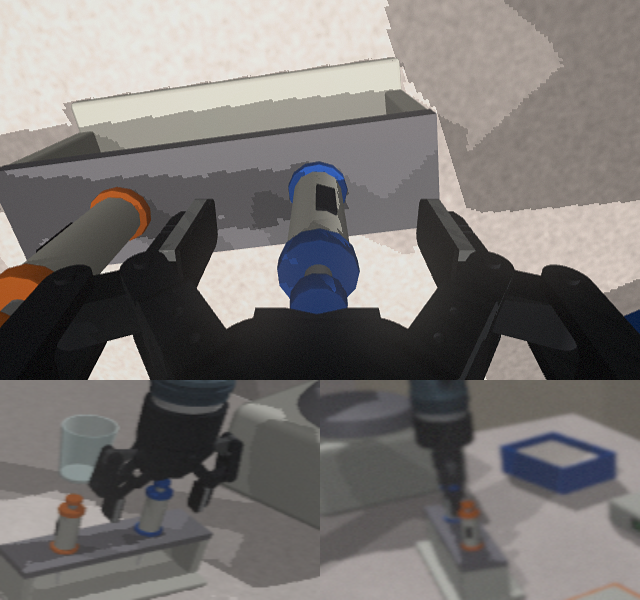

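The pipette sits centred between the pads: its axis is at column 318 and the pads' midpoint is at 317. The gripper body is clear, so I close.

Emit:
{"api": "carry_out", "payload": {"increments": [[0.5,[0,0,0],[0,0,0]],[0.0,[0,0,0],[0,0,0]],[0,[0,0,0],[0,0,0]],[0,[0,0,0],[0,0,0]],[0,[0,0,0],[0,0,0]],[0,[0,0,0],[0,0,0]],[0,[0,0,0],[0,0,0]]], "force": 50}}

```text
clock: 3.85
eef_pos: [528.4, 337.7, 264.8]
eef_rot: [180.0, 0.0, 158.0]
wrist_force: [-0.8, -0.7, 0.5]
grip_width: 0.257
gripper_force: 48.8
```

Emit:
{"api": "carry_out", "payload": {"increments": [[0,[0,0,-0.005],[0,0,0]],[0,[0,0,-0.01],[0,0,0]],[0,[0,0,-0.015],[0,0,0]],[0,[0,0,-0.02],[0,0,0]],[0,[0,0,-0.025],[0,0,0]],[0,[0,0,-0.025],[0,0,0]],[0,[0,0,-0.025],[0,0,0]],[0,[0,0,-0.025],[0,0,0]],[0,[0,0,-0.015],[0,0,0]],[0,[0,0,0],[0,0,0]],[0,[0,0,0],[0,0,0]]]}}

```text
clock: 5.22
eef_pos: [528.3, 337.7, 429.5]
eef_rot: [-180.0, -0.0, 158.0]
wrist_force: [0.1, 0.7, -0.6]
grip_width: 0.262
gripper_force: 48.9
```

Run:
```python
from h import *
st=read_state();print(st["eef_pos"],st["eef_rot"],st["wrist_force"],st["grip_width"],st["joint_positions"])
im=camera("wrist");s=camera("scene");d=camera("side")
cv2.imwrite("pics/w3.png",np.hstack([cv2.resize(s[30:230,370:530],(400,500)),cv2.resize(d[0:200,170:330],(400,500))]))
cv2.imwrite("pics/w3w.png",im)
```

```text
[528.3 337.7 429.5] [-180.   -0.  158.] [ 0.1  0.7 -0.6] 0.26225928832275014 [26.8 28.  18.  80.1  0.  48.8]
```

View pics/w3.png

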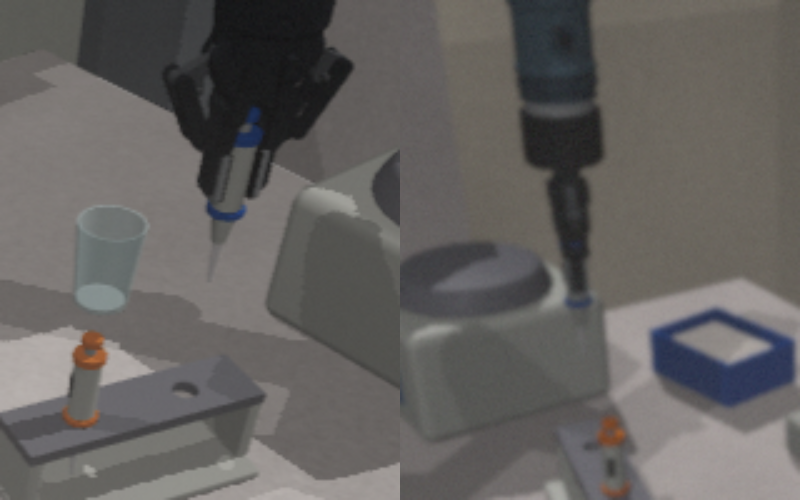

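The pipette has come free of the stand and is firmly held. I carry it across with the tip at about z = 180.

Emit:
{"api": "carry_out", "payload": {"increments": [[0,[-0.005,-0.009,0],[0,0,0]],[0,[-0.01,-0.018,0],[0,0,0]],[0,[-0.015,-0.027,0],[0,0,0]],[0,[-0.019,-0.035,0],[0,0,0]],[0,[-0.019,-0.035,0],[0,0,0]],[0,[-0.019,-0.035,0],[0,0,0]],[0,[-0.019,-0.035,0],[0,0,0]],[0,[-0.019,-0.035,0],[0,0,0]],[0,[-0.019,-0.035,0],[0,0,0]],[0,[-0.019,-0.035,0],[0,0,0]],[0,[-0.019,-0.035,0],[0,0,0]],[0,[-0.019,-0.035,0],[0,0,0]]]}}

```text
clock: 6.88
eef_pos: [575.8, -82.3, 429.8]
eef_rot: [-180.0, 0.0, 157.9]
wrist_force: [-0.0, 0.1, -1.0]
grip_width: 0.262
gripper_force: 48.9
```

Emit:
{"api": "carry_out", "payload": {"increments": [[0,[-0.02,-0.035,0],[0,0,0]],[0,[-0.02,-0.035,0],[0,0,0]],[0,[-0.02,-0.035,0],[0,0,0]],[0,[-0.019,-0.035,0],[0,0,0]],[0,[-0.017,-0.03,0],[0,0,0]],[0,[-0.012,-0.022,0],[0,0,0]],[0,[-0.006,-0.012,0],[0,0,0]],[0,[0,0,0],[0,0,0]],[0,[0,0,0],[0,0,0]],[0,[0,0,0],[0,0,0]]]}}

```text
clock: 8.12
eef_pos: [606.0, -310.5, 430.0]
eef_rot: [180.0, 0.0, 158.1]
wrist_force: [0.4, 0.1, -1.0]
grip_width: 0.259
gripper_force: 48.9
```

Run:
```python
from h import *
st=read_state();print(st["eef_pos"],st["eef_rot"],st["wrist_force"],st["grip_width"])
im=camera("wrist");w=cam("wrist",st);cv2.imwrite("pics/w4.png",im);cv2.imwrite("pics/s4.png",camera("scene"));cv2.imwrite("pics/d4.png",camera("side"))
for b in blobs(im,*Y,(0,0,640,480),30): print(*b, onz(*w,b[0],66))
```

```text
[ 606.  -310.5  430. ] [180.    0.  158.1] [ 0.4  0.1 -1. ] 0.25863545329221527
[313.8 207.1] [300 194  28  29] 322 [ 604. -313.   66.]
```

View pics/w4.png

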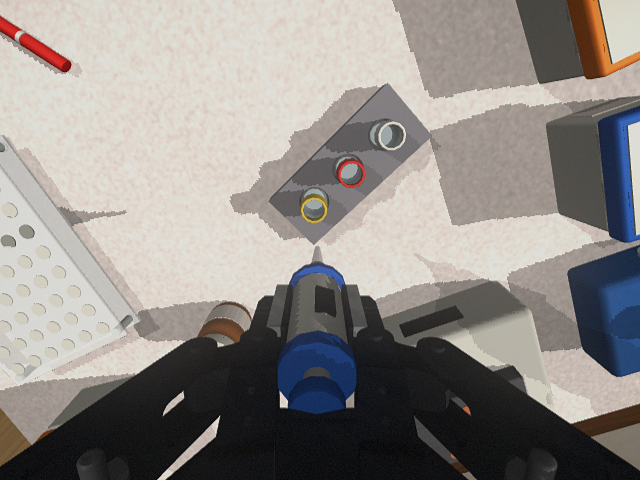

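The yellow rim is at about (314,209) and the held tip at about (318,247), in the middle between the fingers.

Run:
```python
from h import *
st=read_state();w=cam("wrist",st);im=cv2.imread("pics/w4.png")
Rm=Ro.from_euler('xyz',st["eef_rot"],degrees=True).as_matrix()
h=cv2.cvtColor(im[185:235,290:340],cv2.COLOR_BGR2HSV)
m=cv2.inRange(h,np.array(Y[0]),np.array(Y[1]));c=max(cv2.findContours(m,0,1)[0],key=cv2.contourArea)
e=cv2.fitEllipse(c);print(e,"boundrect",cv2.boundingRect(c))
uv=np.array(e[0])+[290,185]
for z in (66,70): p=onz(*w,uv,z);print(z,p,"tool",Rm.T@(p-st["eef_pos"]))
V=w[1]
def pr(p): q=w[0]@(V[:3,:3]@p+V[:3,3]);return q[:2]/q[2]
print("expected tip px",pr(st["eef_pos"]+Rm@[0,0,246.8]))
p=onz(*w,(318,246.5),183);print("tip seen",p,Rm.T@(p-st["eef_pos"]))
cv2.imwrite("pics/c4.png",cv2.resize(im[190:290,270:370],(500,500),interpolation=cv2.INTER_CUBIC))
```

```text
((23.57617950439453, 22.996950149536133), (26.55112075805664, 28.369455337524414), 3.315842390060425) boundrect (10, 9, 28, 29)
66 [ 604.7 -313.8   66. ] tool [  0.1  -3.4 363.9]
70 [ 603.9 -313.5   70. ] tool [  1.   -3.3 359.9]
expected tip px [317.2 248.4]
tip seen [ 605.1 -309.8  183. ] [  1.3   0.5 246.9]
```

View pics/c4.png

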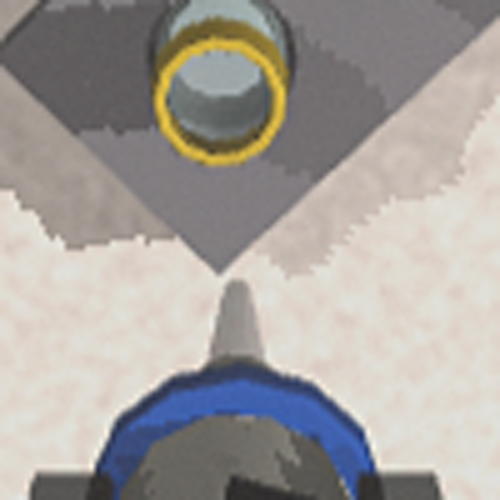

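The rim centre is at (314,210) and the tip at (317,246). I correct by 3.5 mm along −y and go down in steps, checking before the end.

Emit:
{"api": "carry_out", "payload": {"increments": [[0,[-0.0005,-0.0035,0],[0,0,0]],[0,[0,0,0.01],[0,0,0]],[0,[0,0,0.02],[0,0,0]],[0,[0,0,0.02],[0,0,0]],[0,[0,0,0.02],[0,0,0]],[0,[0,0,0.012],[0,0,0]],[0,[0,0,0.006],[0,0,0]],[0,[0,0,0],[0,0,0]],[0,[0,0,0],[0,0,0]]]}}

```text
clock: 9.4
eef_pos: [605.3, -315.1, 342.6]
eef_rot: [-180.0, 0.1, 158.0]
wrist_force: [0.2, 0.5, -0.6]
grip_width: 0.261
gripper_force: 48.9
```

Run:
```python
from h import *
st=read_state();w=cam("wrist",st);im=camera("wrist");s=camera("scene");d=camera("side")
print(st["eef_pos"],st["eef_rot"],st["grip_width"])
Rm=Ro.from_euler('xyz',st["eef_rot"],degrees=True).as_matrix()
V=w[1];q=w[0]@(V[:3,:3]@(st["eef_pos"]+Rm@[0,0,246.8])+V[:3,3]);print("tip px",q[:2]/q[2])
for b in blobs(im,*Y,(270,170,370,300),20): p=onz(*w,b[0],68);print(b,Rm.T@(p-st["eef_pos"]))
a=cv2.resize(im[180:290,260:370],(400,400),interpolation=2)
f=lambda x:cv2.resize(x,(400,500),interpolation=2)
cv2.imwrite("pics/c5.png",np.vstack([np.hstack([a,cv2.resize(s[290:410,110:230],(400,400),interpolation=2)])]))
```

```text
[ 605.3 -315.1  342.6] [-180.     0.1  158. ] 0.26063996624639524
tip px [317.2 248.4]
(array([318.9, 230.9]), array([301, 213,  36,  39]), np.int32(617)) [  3.6   1.3 274.5]
```

View pics/c5.png

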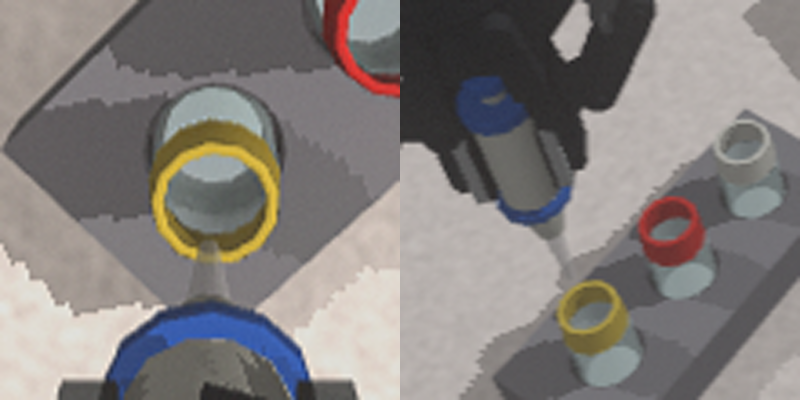

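The rim centre is at (319,235.6) and the tip at (318,247). The offset is about 1 mm along +y, so I correct that and go down the last 16 mm.

Emit:
{"api": "carry_out", "payload": {"increments": [[0,[0,0.001,0],[0,0,0]],[0,[0,0,0.004],[0,0,0]],[0,[0,0,0.005],[0,0,0]],[0,[0,0,0.004],[0,0,0]],[0,[0,0,0.003],[0,0,0]],[0,[0,0,0],[0,0,0]],[0,[0,0,0],[0,0,0]],[0,[0,0,0],[0,0,0]],[0,[0,0,0],[0,0,0]]]}}

```text
clock: 10.68
eef_pos: [605.5, -314.1, 325.9]
eef_rot: [180.0, 0.0, 158.0]
wrist_force: [-0.3, 0.1, -0.6]
grip_width: 0.264
gripper_force: 48.9
```

Run:
```python
from h import *
st=read_state();im=camera("wrist");s=camera("scene");d=camera("side")
print(st["eef_pos"],st["eef_rot"],st["grip_width"],st["wrist_force"])
c=lambda x:cv2.resize(x,(400,400),interpolation=2)
cv2.imwrite("pics/c6.png",np.hstack([c(im[190:290,270:370]),np.vstack([cv2.resize(s[340:420,120:220],(400,200+0),interpolation=2),cv2.resize(d[260:340,390:490],(400,200),interpolation=2)])]))
```

```text
[ 605.5 -314.1  325.9] [180.   0. 158.] 0.26437305544144524 [-0.3  0.1 -0.6]
```

View pics/c6.png

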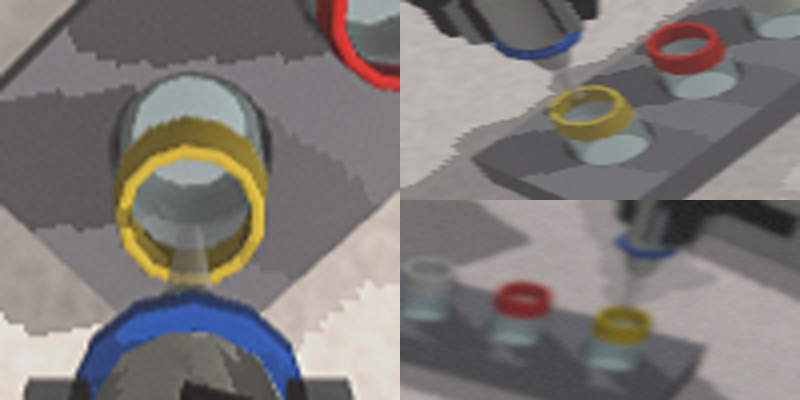

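The three crops show the tip about 1 mm from the middle of the yellow mouth (rim centre (318,244), tip (319,246) in the wrist view). From the arm's height the tip is about 9 mm above the rim. The vials stand in place, so I hand in.

```bash
python3 -c "
from rig import *
print(close_job())"
```

```text
the job is handed in; nothing more can be done
None
```

The job is handed in: the blue pipette is held upright and steady, its tip about 9 mm above the yellow vial's mouth and about 1 mm off centre, and I saw no contact on the way; I viewed 11 pictures, one over the limit of 10.

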